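Seat the trackball board on its stops, then present the ball tray over it

TASK

I am assembling a trackball: first push the circuit board on the fixture plate home against both stop bars, its far edge flush along the far bar and its left edge (as the robot sees it) flush against the short side bar. Then pick up the ball tray by its upright fin without letting the steel ball leave its pocket, and finish while holding the tray still and level in the air, the ball's pocket straight above the cup on the board and about 10 cm higher than it; do not put it down or let go. Leave the meter, the parts box and the screwdriver where they are.

Things in the scene. Friction and masses are not known exactly. Their poses are not given: they have to be found in the camera images.
- fixture: Fixed bare aluminium plate, 180 (x) x 150 (y) x 6 mm, on the bench; origin: centre of its underside. Two steel stop bars rise 14 mm above it: the far one at its +x side, along y from -50 to +40 mm, face at x = +60 mm; the side one at its left (+y) side, along x from -15 to +25 mm, face at y = +45 mm
- fixture_home (a point): Where the board's origin lies when the board is fully home against both stop bars: x = +5, y = +5, z = +6 mm of the fixture (top of its plate); the board's axes are then parallel to the fixture's
- board: Loose trackball circuit board: green board with components on a black carrier 110 (x) x 80 (y) x 14 mm, 0.15 to 0.3 kg, on the fixture plate, a few cm short of the stops and a little askew; slides with a few newtons. Origin: centre of the underside; +x to the far stop bar, +y to the side bar. Components rise 14 mm above the carrier
- board_cup (a point): Centre of the mouth of the round grey cup that rises from the board (34 mm outside, 26 mm inside diameter, mouth 28 mm above the board's underside, at x = +18, y = -8 mm from the board's origin)
- tray: Loose bare aluminium ball tray, 0.2 kg, a plate 130 (its x) x 56 (its y) x 8 mm with a round pocket at each end and an upright grip fin in the middle; it lies on the bench. Origin: centre of the underside, z up when level
- tray_grip (a point): Middle of the part of the tray's fin to be gripped, 36 mm above the tray's underside. The fin is 40 mm long (tray x), 10 mm thick (tray y) and its top is 50 mm above the underside; gripped across the tray's y from above
- tray_pocket (a point): Centre of the ball when it lies in the middle of the larger pocket: 45 mm from the tray's middle along tray +x, 16 mm above the underside. This pocket is 30 mm across and only 3 mm deep with a flat floor; the smaller, empty one (18 mm) is at the other end
- ball_center (a point): Centre of the loose steel ball, 22 mm in diameter, 44 g, that rolls freely inside the tray's larger pocket (some 7 mm to each side) and climbs out if tipped or jerked
- meter: Bystander: hand multimeter lying on the bench, 90 x 185 x 36 mm, origin centre of the underside
- parts_box: Bystander: open compartment box, 110 x 170 x 35 mm, origin centre of the underside
- driver: Bystander: screwdriver about 160 mm long lying along its x on the bench between fixture and tray
Not all that is in view belongs to the job. Of the things shaped like the fixture, the aluminium one is meant.

How it is judged:
By the outcome, as a careful person would: the job done as asked, in the order asked, and still so for the second after the job is handed in, while the arm keeps its last pose, push and grip.
It also fails if it takes over 72 s, if anything falls off the work surface, if the arm or the gripper's body presses on something with over 40 N, if the wrist force passes 120 N, or if a joint passes its speed limit or range.

ROBOT

A 6-joint arm with a two-finger parallel gripper is mounted at the origin on the work surface. World frame = base frame: x ahead of the robot, y to its left, z up, the work surface at z = 0. Lengths are in m, angles in rad, forces in N, time in s.
With the tool pointing down it reaches from about 0.425 to 0.95 m from the base axis. Payload 3.5 kg.
Tool frame: the origin (TCP) lies on the centre line of the jaws, within the pads' length; the fingertips stand 19 mm ahead of it and the grasp point (between the pads) is the TCP; z points along the fingers, y is the line along which they close (so a half turn about z gives the same grasp; the last joint's range is limited). The gripper opens to 85 mm and grips with 20 to 120 N. Pads are 22 mm wide; open, the fingers measure 114 mm over their backs; the gripper's body (76 mm by 85 mm) begins 54 mm behind the grasp point. The pads swing forward as they close: fully open they stand 13 mm farther back than shut.
Start: joints at [1.02, 0.286, 1.577, -0, 1.279, -0.15], TCP at [0.263, 0.622, 0.25] pointing down, gripper open.
Joint ranges: [-2.77, 2.77], [-0.9, 2.22], [0.21, 2.48], [-1.53, 4.67], [0.24, 2.81], [-2.84, 2.84]. Speed limits (rad/s): [2.79, 2.79, 3.14, 3.14, 3.14, 3.14].

INTERFACE

Orientations are given as a unit quaternion [w, x, y, z].
In Python, from plant import bot gives the robot as it stands.
- The arm moves only by the shell command python3 -m inch 'ROWS' [FORCE]. ROWS is JSON, a list of rows, each an object of numbers: "fingers": the opening, from -1 (shut) to 1 (fully open), so that 0 is half open; "tx", "ty", "tz": the shift along the tool's x, y, z in cm; "spin": the turn about the tool's z in rad. A call has 1 to 20 rows; each row is the pose to reach, as a shift and turn from the pose commanded when the call began, along the tool's axes at that moment; what a row does not reach only later rows make up. A row lasts 1/8 s, in which the tool goes at most 62.5 mm and 10.7 degrees, less where a joint would pass 70% of its speed; a pose out of reach is approached as far as the arm can. A call with a gripper value outside its range is refused whole. The fingers move at their own pace and stop on an object; FORCE is the grip in N (left out, the last holds). Time passes only in rows, so rows that repeat a pose let the fingers close. It gives the time, the measured TCP pose, the force, the opening and the grip force at its end, in the units of the state.
- bot.get_obs(): the state, without advancing time (a new reading comes with each control period).
- bot.get_image(name): name is "scene" or "side" or "wrist"; returns a dict with "frame" (400x640x3 uint8, red, green, blue), "fx", "fy", "cx", "cy" (pixels), "cam_to_world" (4x4, takes a point from camera to world coordinates). Camera axes: x right, y up, looking along -z (the intrinsics and any distortion apply to the point x, -y, -z); pixel columns grow to the right and rows downward; lengths in m; the calibration is good to about 2 mm. A picture is of the moment at which its call begins. There is no depth.
- bot.close_job(): hands the job in; it is judged then, once.
The state is a dict: "time": time; "joint_pos": joint angles; "qd": joint speeds; "joint_torque": joint torques, N m; "position": TCP position; "eef_rot": TCP orientation; "wrist_force": force on the tool from outside, world axes, zero at the start; "ft_torque": the same for the moment, N m; "width": finger opening in m; "grip_force": force on a finger pad.
Only numpy, scipy, OpenCV 4.12 (cv2) and the standard library are available. Lean on these libraries where they do the work, as an engineer would, in place of code of your own. Each camera call takes 0.05 s, during which the arm holds its last target. There are 200 camera calls.

## Working session

There is one attempt and no reset: what is moved stays moved. The work goes in short steps, Python scripts to look and compute and a shell command to move; the robot and the scene stay as the last step left them, time stands still between calls to the robot, and variables do not carry over. Pictures are saved under pics/ and viewed, at most 10 in all, crops included, and the job is handed in when it is done.

```bash
mkdir -p pics
cat > h.py <<'E'
import numpy as np, cv2
from plant import bot
from scipy.spatial.transform import Rotation as R
def ray(im,u,v):
    T=np.array(im["cam_to_world"]); d=np.array([(u-im["cx"])/im["fx"],-(v-im["cy"])/im["fy"],-1.])
    return T[:3,3],T[:3,:3]@d
def onz(im,u,v,z):
    o,d=ray(im,u,v); return o+d*(z-o[2])/d[2]
def pix(im,p):
    T=np.array(im["cam_to_world"]); c=T[:3,:3].T@(np.array(p)-T[:3,3]); return im["cx"]+im["fx"]*c[0]/-c[2], im["cy"]+im["fy"]*c[1]/c[2]
def save(im,n): cv2.imwrite("pics/"+n,cv2.cvtColor(im["frame"],cv2.COLOR_RGB2BGR))
E
python3 - <<'E'
from h import *
print(bot.get_obs())
for n in("scene","side"):
    im=bot.get_image(n); save(im,n+"0.png"); print(n,{k:v for k,v in im.items() if k!="frame"})
    np.savez(n+"0.npz",**im)
E
```

```text
{'time': 0.0, 'joint_pos': array([ 1.02000607e+00,  2.87168391e-01,  1.57814280e+00, -2.62898434e-05,
        1.27862229e+00, -1.50003859e-01]), 'qd': array([ 5.89116117e-04, -5.27623765e-04, -3.85840113e-04, -1.60174654e-03,
        5.65833311e-04,  4.77074078e-05]), 'joint_torque': array([ 7.58037877e-04, -4.05967176e+01, -2.92635638e+01, -1.07434532e-04,
        5.64973147e-03, -4.42018219e-06]), 'position': array([0.26300674, 0.62099646, 0.24896383]), 'eef_rot': array([-3.89951061e-04,  1.99050816e-01,  9.79988471e-01, -1.10361761e-03]), 'wrist_force': array([-0.74888808,  0.91252302,  0.69293755]), 'ft_torque': array([ 0.02845157, -0.00231231, -0.02118843]), 'grip_force': 0.0, 'width': 0.08537163428817592}
scene {'fx': 438.77326538789225, 'fy': 438.77326538789225, 'cx': 312.0597581746686, 'cy': 196.95619060266506, 'cam_to_world': array([[ 0.50459939, -0.57837824,  0.64098211,  1.60353381],
       [ 0.86334123,  0.33405991, -0.37821409, -0.4021159 ],
       [ 0.00462437,  0.74423288,  0.66790421,  1.118069  ],
       [ 0.        ,  0.        ,  0.        ,  1.        ]])}
side {'fx': 364.2311843294176, 'fy': 364.2311843294176, 'cx': 319.1159288689252, 'cy': 200.1374804058136, 'cam_to_world': array([[ 0.99552525,  0.07831064, -0.05288598,  0.55848667],
       [-0.09245868,  0.69163829, -0.71630152, -0.58270124],
       [-0.01951606,  0.71798602,  0.69578388,  0.80333779],
       [ 0.        ,  0.        ,  0.        ,  1.        ]])}
```

View pics/scene0.png

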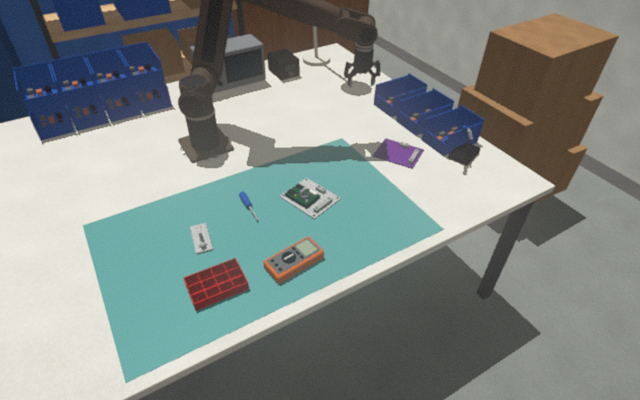

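View pics/side0.png

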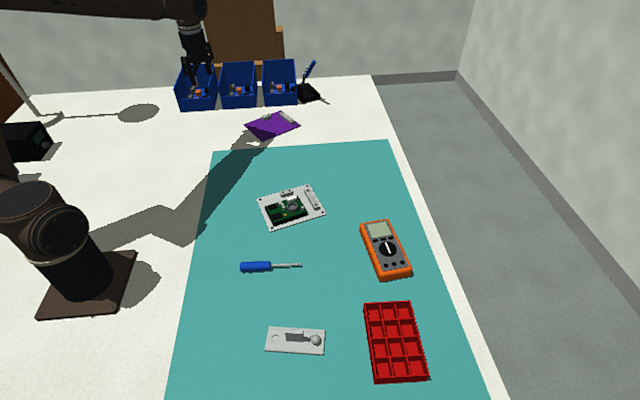

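The scene and side views show the aluminium fixture with the board at about (291,207) in side, and the tray at (295,340) with the ball near (315,340). The driver is at (270,267). The purple fixture at (272,125) is a decoy. Next I'll get rough positions.

Run:
```python
from h import *
im=dict(np.load("side0.npz"))
for n,u,v,z in[("fix",257,197,.006),("fix",313,184,.006),("fix",327,213,.006),("fix",271,231,.006),("tray",266,326,.008),("tray",326,328,.008),("tray",323,355,.008),("tray",264,351,.008),("ball",315,340,.016)]: print(n,onz(im,u,v,z).round(3))
w=bot.get_image("wrist"); T=np.array(w["cam_to_world"]); print(T.round(3),w["fx"],w["cx"],w["cy"])
o=bot.get_obs(); q=o["eef_rot"]; M=R.from_quat(q[[1,2,3,0]]).as_matrix(); print(M.round(3)); print((M.T@(T[:3,3]-o["position"])).round(3), (M.T@T[:3,:3]).round(3))
s=dict(np.load("scene0.npz"))["frame"]
a=cv2.resize(im["frame"][170:245,240:340],(800,600),interpolation=2)
cv2.imwrite("pics/c1.png",a[:,:,::-1])
```

```text
fix [0.423 0.275 0.006]
fix [0.606 0.317 0.006]
fix [0.638 0.18  0.006]
fix [0.468 0.126 0.006]
tray [ 0.458 -0.168  0.008]
tray [ 0.596 -0.187  0.008]
tray [ 0.582 -0.248  0.008]
tray [ 0.454 -0.226  0.008]
ball [ 0.568 -0.216  0.016]
[[ 0.389 -0.871 -0.301  0.185]
 [ 0.921  0.367  0.129  0.656]
 [-0.002 -0.327  0.945  0.374]
 [ 0.     0.     0.     1.   ]] 312.22794875366634 325.2015994218516 198.26417044855643
[[-0.921  0.39  -0.001]
 [ 0.39   0.921 -0.002]
 [ 0.    -0.002 -1.   ]]
[ 0.085  0.001 -0.125] [[ 0.001  0.945  0.327]
 [ 1.    -0.001 -0.   ]
 [ 0.     0.327 -0.945]]
```

View pics/c1.png

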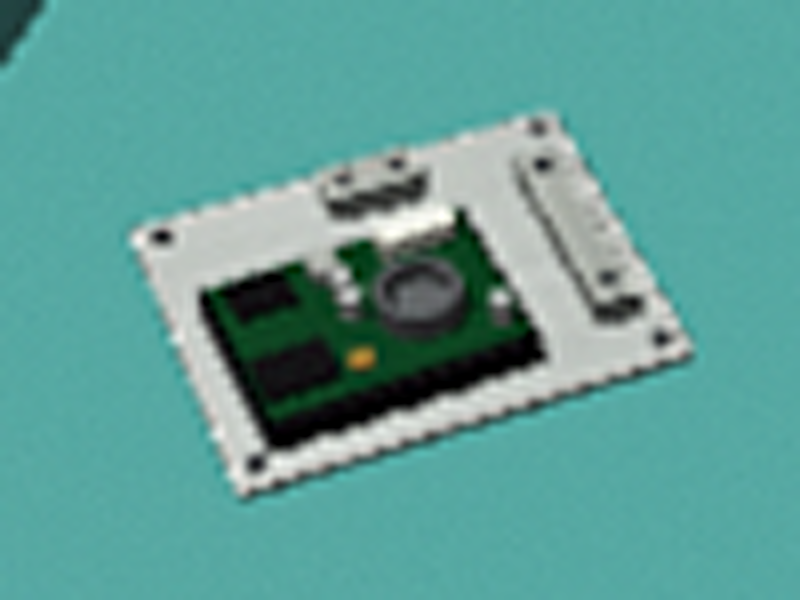

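The crop shows the fixture corners at (135,238), (548,112), (692,350) and (242,495), with the far bar on the right and the side bar at the top. The board is short of both. I'll go above it and look from close by.

```bash
python3 -m inch '[{"tx":-38.5,"ty":-28,"spin":-0.65},{"tx":-38.5,"ty":-28,"spin":-0.65},{"tx":-38.5,"ty":-28,"spin":-0.65},{"tx":-38.5,"ty":-28,"spin":-0.65},{"tx":-38.5,"ty":-28,"spin":-0.65},{"tx":-38.5,"ty":-28,"spin":-0.65},{"tx":-38.5,"ty":-28,"spin":-0.65},{"tx":-38.5,"ty":-28,"spin":-0.65},{"tx":-38.5,"ty":-28,"spin":-0.65},{"tx":-38.5,"ty":-28,"spin":-0.65},{"tx":-38.5,"ty":-28,"spin":-0.65},{"tx":-38.5,"ty":-28,"spin":-0.65}]'
python3 - <<'E'
from h import *
w=bot.get_image("wrist"); save(w,"w1.png"); np.savez("w1.npz",**w)
E
```

```text
schema error: expected keys fingers, tx, ty, tz, spin
```

```bash
python3 -m inch '[{"fingers":1,"tx":-38.5,"ty":-28,"tz":0,"spin":-0.65},{"fingers":1,"tx":-38.5,"ty":-28,"tz":0,"spin":-0.65},{"fingers":1,"tx":-38.5,"ty":-28,"tz":0,"spin":-0.65},{"fingers":1,"tx":-38.5,"ty":-28,"tz":0,"spin":-0.65},{"fingers":1,"tx":-38.5,"ty":-28,"tz":0,"spin":-0.65},{"fingers":1,"tx":-38.5,"ty":-28,"tz":0,"spin":-0.65},{"fingers":1,"tx":-38.5,"ty":-28,"tz":0,"spin":-0.65},{"fingers":1,"tx":-38.5,"ty":-28,"tz":0,"spin":-0.65},{"fingers":1,"tx":-38.5,"ty":-28,"tz":0,"spin":-0.65},{"fingers":1,"tx":-38.5,"ty":-28,"tz":0,"spin":-0.65},{"fingers":1,"tx":-38.5,"ty":-28,"tz":0,"spin":-0.65},{"fingers":1,"tx":-38.5,"ty":-28,"tz":0,"spin":-0.65}]'
python3 - <<'E'
from h import *
w=bot.get_image("wrist"); save(w,"w1.png"); np.savez("w1.npz",**w)
E
```

```text
time: 1.65
position: [0.508, 0.2146, 0.2503]
eef_rot: [-0.0, -0.125, 0.992, 0.0]
wrist_force: [0.3, -0.8, 0.2]
width: 0.0854
grip_force: 0.0
```

View pics/w1.png

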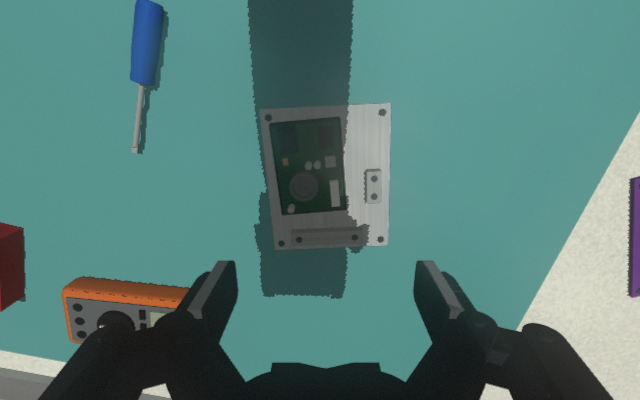

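The wrist view shows fixture corners near (261,107), (390,103), (389,247) and (268,250). The green board top has corners near (269,126), (338,118), (346,212) and (282,216), with the cup at (302,186). The far bar is at row ~237 and the side bar at (373,185).

Run:
```python
from h import *
w=dict(np.load("w1.npz")); s=dict(np.load("side0.npz"))
def fit(L,P):
    L=np.array(L,float);P=np.array(P)[:,:2]; a=L-L.mean(0);b=P-P.mean(0)
    th=np.arctan2((a[:,0]*b[:,1]-a[:,1]*b[:,0]).sum(),(a*b).sum()); c,n=np.cos(th),np.sin(th); Rm=np.array([[c,-n],[n,c]])
    t=P.mean(0)-Rm@L.mean(0); print(t.round(4),np.degrees(th).round(2),"res",((P-(L@Rm.T+t))*1000).round(1).tolist()); return t,th
F=[(-.09,-.075),(-.09,.075),(.09,.075),(.09,-.075)]
print("wrist");t,th=fit(F,[onz(w,u,v,.006) for u,v in[(260,108),(390,103),(389,247),(270,251)]])
print("side"); fit([(-.09,.075),(.09,.075),(.09,-.075),(-.09,-.075)],[onz(s,u,v,.006) for u,v in[(256.9,199.75),(308.5,184),(326.5,213.75),(270.25,231.9)]])
G=[onz(w,u,v,.020) for u,v in[(269,126),(338,118),(346,212),(282,216)]]
print("green");tb,tbh=fit([(-.055,-.04),(-.055,.04),(.055,.04),(.055,-.04)],G)
c,n=np.cos(th),np.sin(th);Ri=np.array([[c,n],[-n,c]])
print("green in fixture",[(Ri@(g[:2]-t)*1000).round(1) for g in G],"cup",(Ri@(onz(w,302,186,.034)[:2]-t)*1000).round(1))
m=(s["frame"].astype(int)) 
o=bot.get_obs();print(o["position"],R.from_quat(o["eef_rot"][[1,2,3,0]]).as_matrix().round(3))
```

```text
wrist
[0.5297 0.2242] 16.42 res [[-1.5, 1.0], [-1.1, -1.4], [-0.0, 3.9], [2.7, -3.5]]
side
[0.5292 0.2199] 17.75 res [[2.9, -1.8], [-0.7, -0.4], [-2.0, 0.8], [-0.2, 1.4]]
green
[0.5163 0.1985] 19.77 res [[0.1, 1.4], [-0.4, -1.7], [1.4, -0.1], [-1.0, 0.5]]
green in fixture [array([-72.2, -62.7]), array([-78.2,  14.3]), array([33.8, 21.7]), array([ 36.3, -56.9])] cup [ -5.4 -28.8]
[0.50804745 0.2144356  0.2503282 ] [[-0.969 -0.248 -0.   ]
 [-0.248  0.969  0.   ]
 [ 0.     0.    -1.   ]]
```

```bash
python3 -m inch '[{"fingers":0,"tx":4,"ty":-1.1,"tz":2,"spin":-0.045},{"fingers":0,"tx":8.1,"ty":-2.3,"tz":4,"spin":-0.045},{"fingers":0,"tx":8.1,"ty":-2.3,"tz":10,"spin":-0.045},{"fingers":0,"tx":8.1,"ty":-2.3,"tz":15,"spin":-0.045},{"fingers":0,"tx":8.1,"ty":-2.3,"tz":19,"spin":-0.045},{"fingers":0,"tx":8.1,"ty":-2.3,"tz":22,"spin":-0.045},{"fingers":0,"tx":8.1,"ty":-2.3,"tz":22.2,"spin":-0.045},{"fingers":0,"tx":8.1,"ty":-2.3,"tz":22.2,"spin":-0.045}]'
python3 - <<'E'
from h import *
w=bot.get_image("wrist");s=bot.get_image("side"); np.savez("s2.npz",**s)
a=cv2.resize(s["frame"][165:255,220:340],(800,600),interpolation=2); cv2.imwrite("pics/c2.png",a[:,:,::-1])
E
```

```text
time: 2.7
position: [0.4365, 0.1716, 0.0293]
eef_rot: [0.001, -0.147, 0.989, 0.0]
wrist_force: [-0.0, -0.4, 0.5]
width: 0.043
grip_force: 0.0
```

View pics/c2.png

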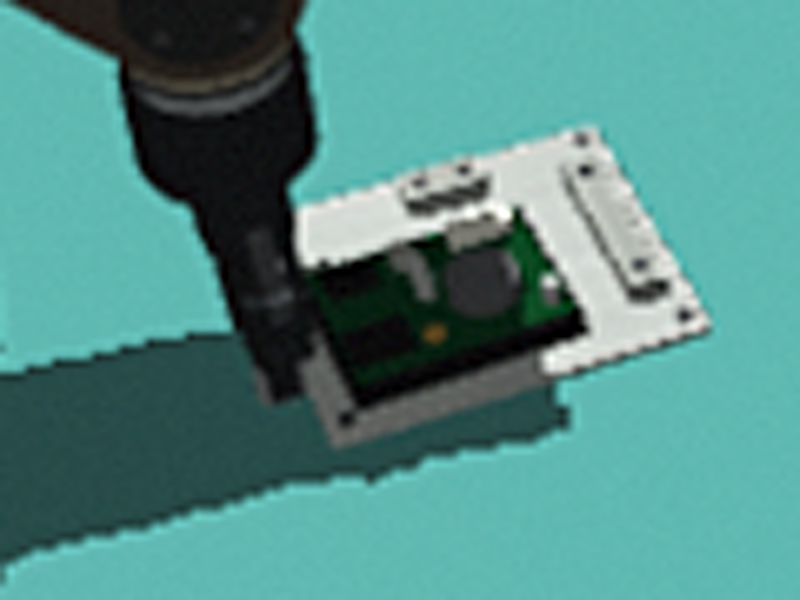

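The fingers stand just short of the board's near edge, clear of it at crop (275,390). Pushing now.

```bash
python3 -m inch '[{"fingers":0,"tx":-0.6,"ty":0,"tz":0,"spin":0},{"fingers":0,"tx":-1.2,"ty":0,"tz":0,"spin":0},{"fingers":0,"tx":-1.7,"ty":0,"tz":0,"spin":0},{"fingers":0,"tx":-2.2,"ty":0,"tz":0,"spin":0},{"fingers":0,"tx":-2.6,"ty":0,"tz":0,"spin":0},{"fingers":0,"tx":-3.0,"ty":0,"tz":0,"spin":0},{"fingers":0,"tx":-3.4,"ty":0,"tz":0,"spin":0},{"fingers":0,"tx":-3.7,"ty":0,"tz":0,"spin":0},{"fingers":0,"tx":-4.0,"ty":0,"tz":0,"spin":0}]'; python3 -m inch '[{"fingers":0,"tx":-0.2,"ty":0,"tz":0,"spin":0},{"fingers":0,"tx":-0.4,"ty":0,"tz":0,"spin":0}]';python3 -m inch '[{"fingers":0,"tx":-0.1,"ty":0,"tz":0,"spin":0},{"fingers":0,"tx":-0.2,"ty":0,"tz":0,"spin":0}]'
```

```text
time: 3.92
position: [0.4742, 0.1829, 0.0282]
eef_rot: [0.0, -0.147, 0.989, -0.0]
wrist_force: [-0.5, -1.1, -0.9]
width: 0.0424
grip_force: 0.4
time: 4.18
position: [0.4767, 0.1836, 0.0282]
eef_rot: [-0.002, -0.147, 0.989, -0.0]
wrist_force: [-7.0, -3.5, 5.9]
width: 0.0431
grip_force: 4.0
time: 4.42
position: [0.4767, 0.1837, 0.028]
eef_rot: [-0.005, -0.147, 0.989, -0.001]
wrist_force: [-10.2, -4.0, 7.8]
width: 0.0428
grip_force: 5.7
```

```bash
python3 -m inch '[{"fingers":0,"tx":1.5,"ty":0,"tz":0,"spin":0},{"fingers":0,"tx":1.5,"ty":0,"tz":-5,"spin":0},{"fingers":-1,"tx":1.5,"ty":0,"tz":-8,"spin":0},{"fingers":-1,"tx":0,"ty":-5,"tz":-8,"spin":0},{"fingers":-1,"tx":-4,"ty":-7.4,"tz":-8,"spin":0},{"fingers":-1,"tx":-6.7,"ty":-7.4,"tz":-8,"spin":0},{"fingers":-1,"tx":-6.7,"ty":-7.4,"tz":-8,"spin":0},{"fingers":-1,"tx":-6.7,"ty":-7.4,"tz":-4,"spin":0},{"fingers":-1,"tx":-6.7,"ty":-7.4,"tz":-1,"spin":0},{"fingers":-1,"tx":-6.7,"ty":-7.4,"tz":-0.2,"spin":0},{"fingers":-1,"tx":-6.7,"ty":-7.4,"tz":-0.2,"spin":0}]'
python3 - <<'E'
from h import *
s=bot.get_image("side"); np.savez("s3.npz",**s)
a=cv2.resize(s["frame"][165:255,220:340],(800,600),interpolation=2); cv2.imwrite("pics/c3.png",a[:,:,::-1])
E
```

```text
time: 5.8
position: [0.5647, 0.1333, 0.0304]
eef_rot: [-0.0, -0.147, 0.989, 0.0]
wrist_force: [-0.9, -0.2, 0.3]
width: -0.0001
grip_force: 0.0
```

View pics/c3.png

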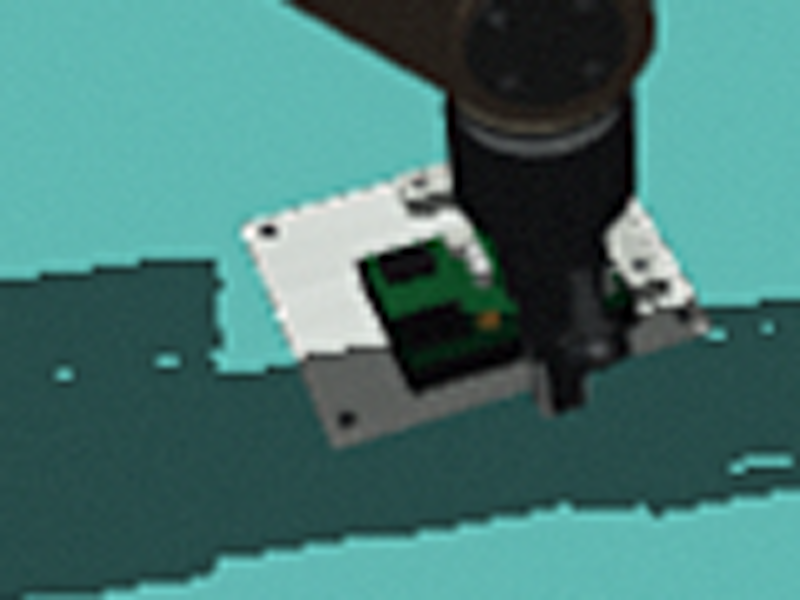

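The board has moved forward along x, and the shut fingers stand outside its right edge at crop (560,390). Pushing left.

```bash
python3 -m inch '[{"fingers":-1,"tx":0,"ty":0.6,"tz":0,"spin":0},{"fingers":-1,"tx":0,"ty":1.2,"tz":0,"spin":0},{"fingers":-1,"tx":0,"ty":1.8,"tz":0,"spin":0},{"fingers":-1,"tx":0,"ty":2.3,"tz":0,"spin":0},{"fingers":-1,"tx":0,"ty":2.8,"tz":0,"spin":0},{"fingers":-1,"tx":0,"ty":3.2,"tz":0,"spin":0},{"fingers":-1,"tx":0,"ty":3.6,"tz":0,"spin":0},{"fingers":-1,"tx":0,"ty":3.9,"tz":0,"spin":0},{"fingers":-1,"tx":0,"ty":4.1,"tz":0,"spin":0}]'; python3 -m inch '[{"fingers":-1,"tx":0,"ty":0.2,"tz":0,"spin":0},{"fingers":-1,"tx":0,"ty":0.4,"tz":0,"spin":0}]'
```

```text
time: 6.98
position: [0.5536, 0.1725, 0.0305]
eef_rot: [0.0, -0.147, 0.989, -0.0]
wrist_force: [0.1, -1.7, 2.1]
width: 0.0001
grip_force: 1.5
time: 7.22
position: [0.5525, 0.1762, 0.0305]
eef_rot: [0.0, -0.147, 0.989, -0.0]
wrist_force: [1.7, -2.7, 2.1]
width: -0.0002
grip_force: 1.7
```

```bash
python3 -m inch '[{"fingers":-1,"tx":0,"ty":0.1,"tz":0,"spin":0},{"fingers":-1,"tx":0,"ty":0.2,"tz":0,"spin":0}]'; python3 -m inch '[{"fingers":-1,"tx":0,"ty":0.1,"tz":0,"spin":0},{"fingers":-1,"tx":0,"ty":0.2,"tz":0,"spin":0}]';python3 -m inch '[{"fingers":-1,"tx":0,"ty":0.1,"tz":0,"spin":0},{"fingers":-1,"tx":0,"ty":0.2,"tz":0,"spin":0}]'
```

```text
time: 7.48
position: [0.5519, 0.1781, 0.0305]
eef_rot: [0.0, -0.147, 0.989, -0.0]
wrist_force: [1.0, -3.0, 2.5]
width: -0.0001
grip_force: 1.9
time: 7.72
position: [0.5512, 0.1801, 0.0304]
eef_rot: [0.0, -0.147, 0.989, -0.0]
wrist_force: [2.0, -2.4, 2.7]
width: 0.0
grip_force: 2.0
time: 7.98
position: [0.551, 0.181, 0.0305]
eef_rot: [0.0, -0.147, 0.989, -0.001]
wrist_force: [2.3, -8.0, 3.7]
width: 0.0001
grip_force: 4.5
```

```bash
python3 -m inch '[{"fingers":-1,"tx":0,"ty":0.15,"tz":0,"spin":0},{"fingers":-1,"tx":0,"ty":0.15,"tz":0,"spin":0}]'; python3 -m inch '[{"fingers":-1,"tx":0,"ty":-1.5,"tz":0,"spin":0},{"fingers":-1,"tx":0,"ty":-1.5,"tz":-5,"spin":0},{"fingers":0,"tx":0,"ty":-1.5,"tz":-8,"spin":0},{"fingers":0,"tx":4,"ty":2,"tz":-8,"spin":0},{"fingers":0,"tx":8.9,"ty":5,"tz":-8,"spin":0},{"fingers":0,"tx":8.9,"ty":5,"tz":-8,"spin":0},{"fingers":0,"tx":8.9,"ty":5,"tz":-4,"spin":0},{"fingers":0,"tx":8.9,"ty":5,"tz":-1,"spin":0},{"fingers":0,"tx":8.9,"ty":5,"tz":0,"spin":0},{"fingers":0,"tx":8.4,"ty":5,"tz":0,"spin":0},{"fingers":0,"tx":7.9,"ty":5,"tz":0,"spin":0},{"fingers":0,"tx":7.4,"ty":5,"tz":0,"spin":0},{"fingers":0,"tx":7.2,"ty":5,"tz":0,"spin":0}]';python3 -m inch '[{"fingers":0,"tx":-0.1,"ty":0,"tz":0,"spin":0},{"fingers":0,"tx":-0.2,"ty":0,"tz":0,"spin":0}]';python3 -m inch '[{"fingers":0,"tx":-0.1,"ty":0,"tz":0,"spin":0},{"fingers":0,"tx":-0.2,"ty":0,"tz":0,"spin":0}]'
```

```text
time: 8.22
position: [0.5509, 0.1813, 0.0305]
eef_rot: [0.0, -0.148, 0.989, -0.002]
wrist_force: [2.6, -11.7, 2.4]
width: 0.0002
grip_force: 5.7
time: 9.85
position: [0.4672, 0.2105, 0.0311]
eef_rot: [-0.0, -0.147, 0.989, 0.0]
wrist_force: [-3.0, -0.7, 1.2]
width: 0.0426
grip_force: 1.1
time: 10.1
position: [0.4674, 0.2108, 0.0302]
eef_rot: [-0.002, -0.147, 0.989, -0.0]
wrist_force: [-5.1, -0.8, 3.9]
width: 0.0427
grip_force: 2.7
time: 10.35
position: [0.4677, 0.2111, 0.0298]
eef_rot: [-0.004, -0.147, 0.989, -0.0]
wrist_force: [-9.9, -2.3, 8.3]
width: 0.0427
grip_force: 5.2
```

```bash
python3 -m inch '[{"fingers":0,"tx":1,"ty":0,"tz":0,"spin":0},{"fingers":0,"tx":1,"ty":0,"tz":-5,"spin":0},{"fingers":1,"tx":0,"ty":0,"tz":-11,"spin":0},{"fingers":1,"tx":-4,"ty":0,"tz":-13,"spin":0},{"fingers":1,"tx":-6,"ty":0,"tz":-13,"spin":0},{"fingers":1,"tx":-6,"ty":0,"tz":-13,"spin":0}]'
python3 - <<'E'
from h import *
w=bot.get_image("wrist"); np.savez("w4.npz",**w); 
c=[pix(w,(.5295+x*.956-y*.292,.222+x*.292+y*.956,.006)) for x in(-.09,.09) for y in(-.075,.075)]; c=np.array(c); print(c.round(0).tolist())
a,b=np.maximum(c.min(0)-20,0).astype(int),(c.max(0)+20).astype(int); print(a,b)
f=w["frame"][a[1]:b[1],a[0]:b[0]]; k=min(800/f.shape[1],600/f.shape[0]); f=cv2.resize(f,None,fx=k,fy=k,interpolation=2); print(k)
cv2.imwrite("pics/w4.png",np.clip(f[:,:,::-1]*1.5,0,255))
E
```

```text
time: 11.1
position: [0.5292, 0.2291, 0.1608]
eef_rot: [0.001, -0.146, 0.989, 0.0]
wrist_force: [-0.4, 0.1, -0.5]
width: 0.0852
grip_force: 0.0
[[226.0, 80.0], [405.0, 80.0], [244.0, 267.0], [390.0, 267.0]]
[205  59] [424 287]
2.6315789473684212[ WARN:0@1.294] global loadsave.cpp:1063 imwrite_ Unsupported depth image for selected encoder is fallbacked to CV_8U.
```

View pics/w4.png

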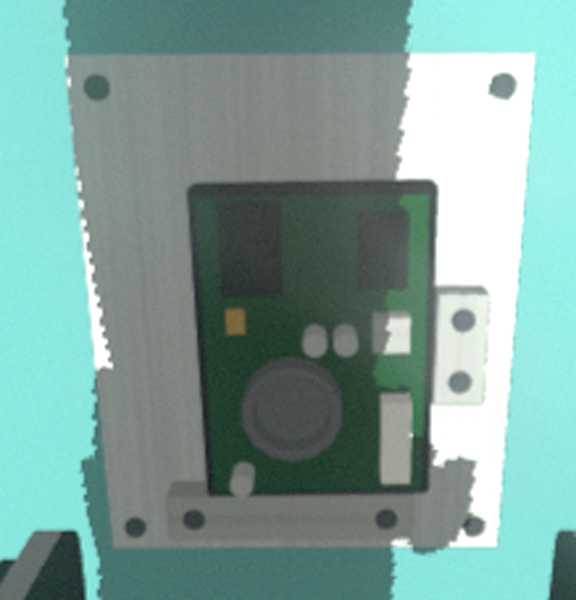

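The board's far edge is flush along the far bar (crop row 490). Its left edge is flush on the side bar (column 435), and it sits parallel, with the cup centre at crop (292,408). On to the tray.

```bash
python3 -m inch '[{"fingers":1,"tx":2,"ty":-5,"tz":-3,"spin":0.1},{"fingers":1,"tx":14.6,"ty":-41,"tz":-7,"spin":0.45},{"fingers":1,"tx":14.6,"ty":-41,"tz":-7,"spin":0.45},{"fingers":1,"tx":14.6,"ty":-41,"tz":-7,"spin":0.45},{"fingers":1,"tx":14.6,"ty":-41,"tz":-7,"spin":0.45},{"fingers":1,"tx":14.6,"ty":-41,"tz":-7,"spin":0.45},{"fingers":1,"tx":14.6,"ty":-41,"tz":-7,"spin":0.45},{"fingers":1,"tx":14.6,"ty":-41,"tz":-7,"spin":0.45},{"fingers":1,"tx":14.6,"ty":-41,"tz":-7,"spin":0.45},{"fingers":1,"tx":14.6,"ty":-41,"tz":-7,"spin":0.45}]'
python3 - <<'E'
from h import *
v=dict(np.load("w4.npz")); k=2.632
print("cup",onz(v,205+292/k,59+408/k,.034).round(4)); 
P=np.array([onz(v,205+a/k,59+b/k,.006) for a,b in[(68,54),(534,54),(498,547),(113,547)]]); print(P.round(4).tolist(),P.mean(0))
B=np.array([onz(v,205+a/k,59+b/k,.020) for a,b in[(188,184),(437,182),(429,492),(209,494)]]); print("board",B.round(4).tolist(),B.mean(0))
w=bot.get_image("wrist"); np.savez("w5.npz",**w); save(w,"w5.png")
E
```

```text
time: 12.4
position: [0.5067, -0.204, 0.2295]
eef_rot: [-0.001, 0.077, 0.997, 0.001]
wrist_force: [0.5, 0.0, -0.6]
width: 0.0856
grip_force: 0.0
cup [0.5481 0.2278 0.034 ]
[[0.4635, 0.128, 0.006], [0.4205, 0.2698, 0.006], [0.592, 0.3236, 0.006], [0.6357, 0.1799, 0.006]] [0.52792399 0.22532674 0.006     ]
board [[0.4897, 0.1759, 0.02], [0.4661, 0.2513, 0.02], [0.5707, 0.2856, 0.02], [0.5946, 0.2098, 0.02]] [0.53028518 0.23065891 0.02      ]
```

View pics/w5.png

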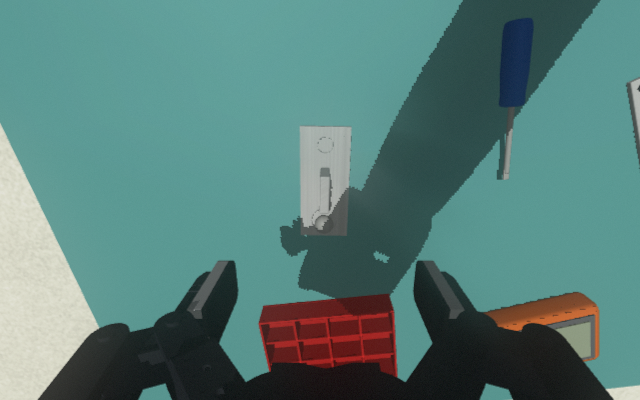

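The wrist view shows tray corners (300,127), (352,127), (347,235) and (301,236). The small pocket is at (326,145), the fin top spans rows 168–212 around column 325, and the ball is at (321,222).

Run:
```python
from h import *
w=dict(np.load("w5.npz"))
P=np.array([onz(w,u,v,.008)[:2] for u,v in[(300,127),(352,127),(347.5,235),(301,236)]]); print(P.round(4).tolist())
c=P.mean(0); a=(P[2]+P[3]-P[0]-P[1])/2; print("ctr",c,"len",np.linalg.norm(a),"wid",np.linalg.norm(P[1]-P[0]),"yaw",np.degrees(np.arctan2(a[1],a[0])))
print("small",onz(w,326,145,.008),"ball",onz(w,321,222,.022))
f=w["frame"][120:240,290:360]; g=cv2.cvtColor(f,cv2.COLOR_RGB2GRAY); 
for r in range(45,95,6): print(r+120,g[r,20:50].tolist())
o=bot.get_obs(); M=R.from_quat(o["eef_rot"][[1,2,3,0]]).as_matrix(); print(M.round(3))
d=np.r_[c,.036]-o["position"]; print("tool delta cm",(M.T@d*100).round(2), pix(w,np.r_[c,.05]))
```

```text
[[0.4561, -0.2223], [0.4648, -0.1664], [0.5925, -0.188], [0.5852, -0.2445]]
ctr [ 0.52464369 -0.20531475] len 0.13025732200605436 wid 0.05657498677078771 yaw -9.677519015015218
small [ 0.47978027 -0.19733767  0.008     ] ball [ 0.56455228 -0.21625121  0.022     ]
165 [174, 172, 173, 174, 171, 171, 170, 170, 172, 172, 173, 170, 170, 171, 170, 172, 168, 170, 170, 168, 166, 171, 170, 170, 171, 172, 170, 168, 170, 171]
171 [173, 172, 174, 174, 172, 173, 172, 170, 172, 164, 135, 114, 115, 114, 115, 115, 116, 112, 110, 127, 168, 172, 170, 168, 173, 174, 169, 170, 172, 170]
177 [174, 172, 174, 174, 174, 175, 171, 173, 173, 166, 150, 171, 173, 170, 170, 166, 164, 165, 160, 136, 128, 170, 168, 169, 172, 172, 170, 168, 171, 170]
183 [174, 173, 174, 176, 172, 175, 173, 174, 173, 171, 158, 173, 170, 169, 172, 170, 170, 171, 164, 134, 97, 125, 171, 169, 172, 173, 170, 170, 172, 168]
189 [175, 174, 175, 177, 176, 176, 174, 172, 174, 169, 156, 171, 169, 170, 170, 169, 169, 169, 156, 116, 124, 171, 170, 171, 174, 173, 168, 172, 173, 168]
195 [174, 175, 176, 175, 174, 175, 173, 171, 174, 170, 161, 173, 174, 174, 172, 173, 172, 167, 152, 108, 89, 123, 172, 174, 175, 173, 172, 173, 173, 171]
201 [177, 173, 175, 175, 175, 175, 172, 172, 175, 173, 164, 175, 174, 172, 172, 175, 174, 172, 149, 95, 114, 162, 171, 173, 175, 173, 174, 155, 91, 89]
207 [175, 170, 175, 176, 175, 176, 174, 172, 166, 154, 168, 173, 173, 171, 171, 171, 171, 168, 141, 83, 122, 173, 171, 154, 90, 90, 89, 90, 90, 89]
213 [174, 173, 173, 168, 176, 176, 176, 175, 172, 168, 159, 157, 152, 153, 152, 150, 149, 149, 157, 169, 153, 136, 87, 89, 88, 88, 89, 88, 87, 86]
[[-0.988  0.153 -0.001]
 [ 0.153  0.988  0.001]
 [ 0.001  0.001 -1.   ]]
tool delta cm [-1.79  0.12 19.37] (np.float64(325.0929397823057), np.float64(196.05521459364712))
```

```bash
python3 -m inch '[{"fingers":1,"tx":-1.8,"ty":0.1,"tz":5,"spin":0.015},{"fingers":1,"tx":-1.8,"ty":0.1,"tz":10,"spin":0.015},{"fingers":1,"tx":-1.8,"ty":0.1,"tz":14,"spin":0.015},{"fingers":1,"tx":-1.8,"ty":0.1,"tz":17,"spin":0.015},{"fingers":1,"tx":-1.8,"ty":0.1,"tz":19,"spin":0.015},{"fingers":1,"tx":-1.8,"ty":0.1,"tz":19.4,"spin":0.015},{"fingers":1,"tx":-1.8,"ty":0.1,"tz":19.4,"spin":0.015},{"fingers":0.5,"tx":-1.8,"ty":0.1,"tz":19.4,"spin":0.015},{"fingers":0,"tx":-1.8,"ty":0.1,"tz":19.4,"spin":0.015},{"fingers":-0.3,"tx":-1.8,"ty":0.1,"tz":19.4,"spin":0.015},{"fingers":-0.5,"tx":-1.8,"ty":0.1,"tz":19.4,"spin":0.015},{"fingers":-0.6,"tx":-1.8,"ty":0.1,"tz":19.4,"spin":0.015},{"fingers":-0.65,"tx":-1.8,"ty":0.1,"tz":19.4,"spin":0.015},{"fingers":-0.7,"tx":-1.8,"ty":0.1,"tz":19.4,"spin":0.015}]' 20; python3 -m inch '[{"fingers":-0.75,"tx":0,"ty":0,"tz":0,"spin":0},{"fingers":-0.8,"tx":0,"ty":0,"tz":0,"spin":0},{"fingers":-0.9,"tx":0,"ty":0,"tz":0,"spin":0},{"fingers":-1,"tx":0,"ty":0,"tz":0,"spin":0},{"fingers":-1,"tx":0,"ty":0,"tz":0,"spin":0},{"fingers":-1,"tx":0,"ty":0,"tz":0,"spin":0}]' 60
python3 - <<'E'
from h import *
w=bot.get_image("wrist"); s=bot.get_image("side")
a=cv2.resize(w["frame"][40:360,140:520],(475,400)); b=cv2.resize(s["frame"][300:380,245:345],(325,260),interpolation=2)
c=np.zeros((400,800,3),np.uint8); c[:,:475]=a; c[:260,475:]=b; cv2.imwrite("pics/g6.png",c[:,:,::-1])
E
```

```text
time: 14.2
position: [0.525, -0.2076, 0.0363]
eef_rot: [-0.0, 0.085, 0.996, 0.0]
wrist_force: [-0.4, 0.4, -0.3]
width: 0.013
grip_force: 0.0
time: 14.95
position: [0.5251, -0.2077, 0.0364]
eef_rot: [0.0, 0.085, 0.996, -0.0]
wrist_force: [-0.4, 0.6, 0.7]
width: 0.0096
grip_force: 58.8
```

View pics/g6.png

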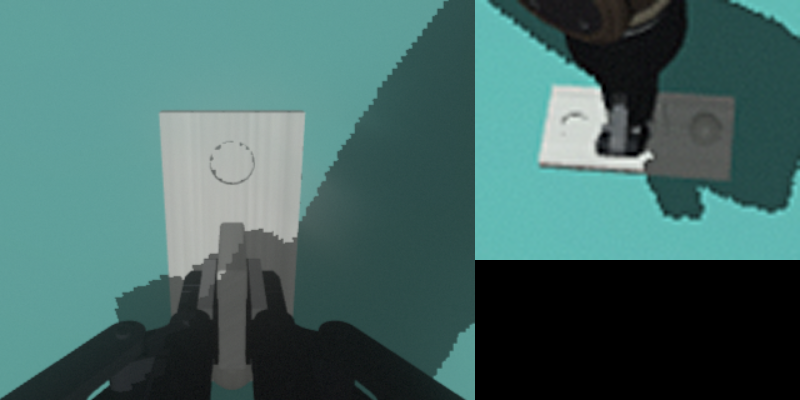

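The fin is held with 59 N at a width of 9.6 mm, and the ball is still in its pocket (right inset, about (705,127)). Lifting gently.

```bash
python3 -m inch '[{"fingers":-1,"tx":0,"ty":0,"tz":-0.2,"spin":0},{"fingers":-1,"tx":0,"ty":0,"tz":-0.5,"spin":0},{"fingers":-1,"tx":0,"ty":0,"tz":-1,"spin":0},{"fingers":-1,"tx":0,"ty":0,"tz":-1.6,"spin":0},{"fingers":-1,"tx":0,"ty":0,"tz":-2.3,"spin":0},{"fingers":-1,"tx":0,"ty":0,"tz":-3,"spin":0},{"fingers":-1,"tx":0,"ty":0,"tz":-3.7,"spin":0},{"fingers":-1,"tx":0,"ty":0,"tz":-4.4,"spin":0},{"fingers":-1,"tx":0,"ty":0,"tz":-5.1,"spin":0},{"fingers":-1,"tx":0,"ty":0,"tz":-5.8,"spin":0},{"fingers":-1,"tx":0,"ty":0,"tz":-6.5,"spin":0},{"fingers":-1,"tx":0,"ty":0,"tz":-7.2,"spin":0},{"fingers":-1,"tx":0,"ty":0,"tz":-7.9,"spin":0},{"fingers":-1,"tx":0,"ty":0,"tz":-8.6,"spin":0},{"fingers":-1,"tx":0,"ty":0,"tz":-9.3,"spin":0},{"fingers":-1,"tx":0,"ty":0,"tz":-10,"spin":0},{"fingers":-1,"tx":0,"ty":0,"tz":-10.6,"spin":0},{"fingers":-1,"tx":0,"ty":0,"tz":-11.1,"spin":0},{"fingers":-1,"tx":0,"ty":0,"tz":-11.5,"spin":0},{"fingers":-1,"tx":0,"ty":0,"tz":-11.8,"spin":0}]' 60
python3 - <<'E'
from h import *
o=bot.get_obs(); s=bot.get_image("side"); np.savez("s7.npz",**s)
p=o["position"]; print(pix(s,p+[.0443,-.0077,-.02]))
E
```

```text
time: 17.55
position: [0.525, -0.2076, 0.1545]
eef_rot: [-0.0, 0.085, 0.996, 0.0]
wrist_force: [-0.4, 1.2, -1.8]
width: 0.0091
grip_force: 58.3
(np.float64(314.06297650573936), np.float64(312.64644098798567))
```

```bash
python3 -m inch '[{"fingers":-1,"tx":0.04,"ty":0.2,"tz":0,"spin":0},{"fingers":-1,"tx":0.15,"ty":0.7,"tz":0,"spin":0},{"fingers":-1,"tx":0.33,"ty":1.5,"tz":0,"spin":0},{"fingers":-1,"tx":0.57,"ty":2.6,"tz":0,"spin":0},{"fingers":-1,"tx":0.86,"ty":3.9,"tz":0,"spin":0},{"fingers":-1,"tx":1.17,"ty":5.3,"tz":0,"spin":0},{"fingers":-1,"tx":1.5,"ty":6.8,"tz":0,"spin":0},{"fingers":-1,"tx":1.83,"ty":8.3,"tz":0,"spin":0},{"fingers":-1,"tx":2.16,"ty":9.8,"tz":0,"spin":0},{"fingers":-1,"tx":2.49,"ty":11.3,"tz":0,"spin":0},{"fingers":-1,"tx":2.82,"ty":12.8,"tz":0,"spin":0},{"fingers":-1,"tx":3.15,"ty":14.3,"tz":0,"spin":0},{"fingers":-1,"tx":3.48,"ty":15.8,"tz":0,"spin":0},{"fingers":-1,"tx":3.78,"ty":17.2,"tz":0,"spin":0},{"fingers":-1,"tx":4.07,"ty":18.5,"tz":0,"spin":0},{"fingers":-1,"tx":4.31,"ty":19.6,"tz":0,"spin":0},{"fingers":-1,"tx":4.49,"ty":20.4,"tz":0,"spin":0},{"fingers":-1,"tx":4.6,"ty":20.9,"tz":0,"spin":0},{"fingers":-1,"tx":4.64,"ty":21.1,"tz":0,"spin":0},{"fingers":-1,"tx":4.64,"ty":21.1,"tz":0,"spin":0}]' 60
```

```text
time: 20.1
position: [0.5153, 0.0081, 0.1543]
eef_rot: [0.0, 0.085, 0.996, -0.0]
wrist_force: [0.5, -0.5, -2.8]
width: 0.0089
grip_force: 58.4
```

```bash
python3 -m inch '[{"fingers":-1,"tx":0.04,"ty":0.2,"tz":0,"spin":0},{"fingers":-1,"tx":0.15,"ty":0.7,"tz":0,"spin":0},{"fingers":-1,"tx":0.33,"ty":1.5,"tz":0,"spin":0},{"fingers":-1,"tx":0.57,"ty":2.6,"tz":0,"spin":0},{"fingers":-1,"tx":0.86,"ty":3.9,"tz":0,"spin":0},{"fingers":-1,"tx":1.17,"ty":5.3,"tz":0,"spin":0},{"fingers":-1,"tx":1.5,"ty":6.8,"tz":0,"spin":0},{"fingers":-1,"tx":1.83,"ty":8.3,"tz":0,"spin":0},{"fingers":-1,"tx":2.16,"ty":9.8,"tz":0,"spin":0},{"fingers":-1,"tx":2.49,"ty":11.3,"tz":0,"spin":0},{"fingers":-1,"tx":2.82,"ty":12.8,"tz":0,"spin":0},{"fingers":-1,"tx":3.15,"ty":14.3,"tz":0,"spin":0},{"fingers":-1,"tx":3.48,"ty":15.8,"tz":0,"spin":0},{"fingers":-1,"tx":3.78,"ty":17.2,"tz":0,"spin":0},{"fingers":-1,"tx":4.07,"ty":18.5,"tz":0,"spin":0},{"fingers":-1,"tx":4.31,"ty":19.6,"tz":0,"spin":0},{"fingers":-1,"tx":4.49,"ty":20.4,"tz":0,"spin":0},{"fingers":-1,"tx":4.6,"ty":20.9,"tz":0,"spin":0},{"fingers":-1,"tx":4.64,"ty":21.1,"tz":0,"spin":0},{"fingers":-1,"tx":4.64,"ty":21.1,"tz":0,"spin":0}]' 60
python3 - <<'E'
from h import *
o=bot.get_obs(); M=R.from_quat(o["eef_rot"][[1,2,3,0]]).as_matrix(); print(M.round(3))
print((M.T@(np.array([.5047,.2357,.1545])-o["position"])*100).round(2))
E
```

```text
time: 22.6
position: [0.5054, 0.224, 0.1543]
eef_rot: [-0.0, 0.085, 0.996, -0.0]
wrist_force: [0.3, -0.4, -2.1]
width: 0.0092
grip_force: 58.4
[[-0.985  0.17  -0.   ]
 [ 0.17   0.985 -0.   ]
 [ 0.    -0.    -1.   ]]
[ 0.26  1.15 -0.02]
```

```bash
python3 -m inch '[{"fingers":-1,"tx":0.05,"ty":0.2,"tz":0,"spin":0},{"fingers":-1,"tx":0.1,"ty":0.5,"tz":0,"spin":0},{"fingers":-1,"tx":0.2,"ty":0.8,"tz":0,"spin":0},{"fingers":-1,"tx":0.25,"ty":1.05,"tz":0,"spin":0},{"fingers":-1,"tx":0.25,"ty":1.15,"tz":0,"spin":0},{"fingers":-1,"tx":0.25,"ty":1.15,"tz":0,"spin":0},{"fingers":-1,"tx":0.25,"ty":1.15,"tz":0,"spin":0},{"fingers":-1,"tx":0.25,"ty":1.15,"tz":0,"spin":0},{"fingers":-1,"tx":0.25,"ty":1.15,"tz":0,"spin":0},{"fingers":-1,"tx":0.25,"ty":1.15,"tz":0,"spin":0}]' 60
python3 - <<'E'
from h import *
a=bot.get_image("side");b=bot.get_image("scene")
o=bot.get_obs(); p=o["position"]; q=p+[.0443,-.0077,-.02]; print("pocket",q)
c=np.zeros((600,800,3),np.uint8)
for i,(im,) in enumerate([(a,),(b,)]):
    u,v=map(int,pix(im,q)); x0,y0=u-50,v-75; print(u-x0,v-y0,x0,y0, pix(im,[.549,.228,.034]), pix(im,[.549,.228,.134]))
    c[:,i*400:(i+1)*400]=cv2.resize(im["frame"][y0:y0+150,x0:x0+100],(400,600),interpolation=2)
cv2.imwrite("pics/f8.png",c[:,:,::-1])
E
```

```text
time: 23.85
position: [0.5048, 0.2358, 0.1543]
eef_rot: [0.0, 0.085, 0.996, -0.0]
wrist_force: [0.2, 0.5, -3.1]
width: 0.0091
grip_force: 58.4
pocket [0.54911809 0.22808052 0.13430763]
50 75 244 97 (np.float64(296.4600339700567), np.float64(197.65745789300595)) (np.float64(294.27325285003405), np.float64(172.48931468320373))
50 75 264 97 (np.float64(313.90096549583774), np.float64(193.30952482220115)) (np.float64(314.1083316744731), np.float64(172.37532426880568))
```

View pics/f8.png

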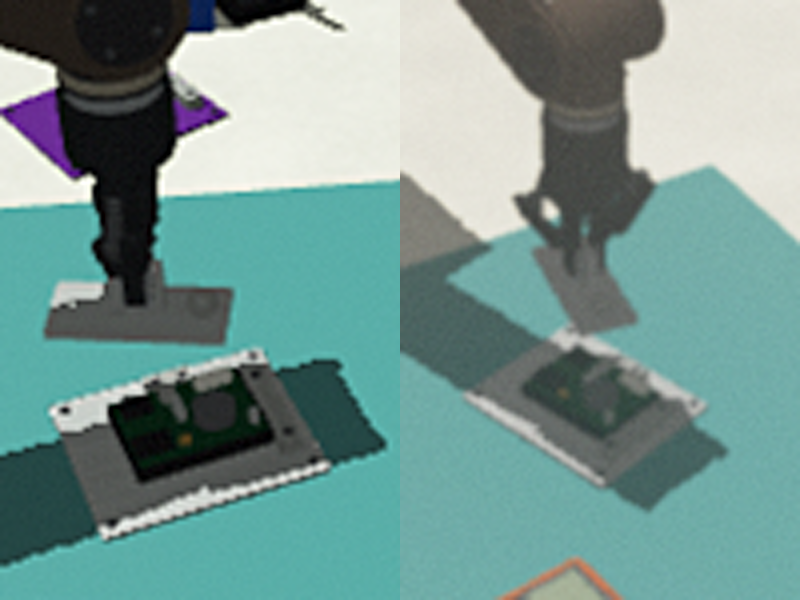

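The pocket at side crop (203,303) lies over the cup at (214,408), and the tray looks level. One numeric check that the ball is in the pocket, then hand in.

Run:
```python
from h import *
a=bot.get_image("side"); u,v=294,172
print(cv2.cvtColor(a["frame"],cv2.COLOR_RGB2GRAY)[v-10:v+10,u-13:u+13])
b=dict(np.load("s7.npz")); print(cv2.cvtColor(b["frame"],cv2.COLOR_RGB2GRAY)[312-10:312+10,314-13:314+13])
```

```text
[[ 41  78  87 114 154 149 147 149 146 149 146 149 150 149 150 149 148 149
  150 148 148 148 147 148 148 147]
 [ 56  93  78 105 151 151 149 147 148 148 150 149 147 150 147 148 148 148
  148 147 150 147 150 150 147 148]
 [ 68  96  82  95 142 151 148 148 150 148 148 148 148 149 150 148 147 147
  147 149 148 149 149 149 149 149]
 [ 76  80  78  94 137 152 148 147 147 151 148 147 149 150 147 149 150 149
  149 149 148 148 149 147 148 149]
 [ 71  74  81  88 128 155 152 151 149 150 150 150 150 148 150 150 148 150
  151 147 149 148 148 150 148 147]
 [ 73  76  85  91 124 153 148 148 146 146 146 146 150 157 153 155 153 153
  152 153 149 149 150 148 148 148]
 [ 70  70  87  83  98 121 119 119 119 119 120 117 122 133 134 135 136 137
  134 137 139 146 150 149 149 148]
 [ 78  78  85  77  68  73  74  76  74  77  74  68  66  62  65  67  71  72
   73  76  90 122 154 150 147 149]
 [ 74  74  87  76  74  82  81  81  81  81  74  72  76  74  74  69  67  74
   80  76  74 116 152 151 146 149]
 [ 73  70  83  79  71  85  84  84  83  80  73  75  79  84  79  77  72  74
   85  82  82 121 154 150 147 148]
 [ 77  81 
[... 2041 characters left out ...]
80 80 80 75 83 87 93 85 63
  66 65]
 [82 89 91 89 88 88 91 87 76 78 81 85 85 90 86 83 80 76 79 90 89 91 80 62
  64 65]
 [85 89 84 86 87 86 86 88 79 77 80 82 83 88 85 81 78 74 83 89 89 87 79 62
  66 64]
 [86 91 87 87 89 88 87 89 85 79 78 80 82 83 83 79 77 79 85 88 90 88 78 65
  62 66]
 [91 89 88 89 91 88 90 90 89 86 83 80 80 76 81 79 79 84 91 88 87 86 75 63
  63 65]
 [88 88 88 87 88 86 88 86 89 91 86 83 82 80 83 83 83 88 91 89 92 88 73 63
  62 63]
 [88 87 92 88 91 90 90 92 90 90 92 93 89 91 92 91 91 92 89 89 93 85 74 64
  64 65]
 [91 89 90 90 89 88 92 90 91 92 90 89 91 91 92 89 90 93 89 89 92 87 71 63
  63 64]
 [88 90 89 88 90 89 91 89 91 91 88 88 90 88 89 91 88 89 89 91 91 84 69 64
  64 63]]
```

A shaded ball with its highlight sits in the pocket in both pictures, before and after the transfer.

```bash
python3 -c "
from plant import bot
print(bot.close_job())"
```

```text
the job is handed in; nothing more can be done
None
```

I pushed the board home against both stop bars, and the arm is holding the tray still and level with the ball in its pocket, about 10 cm above the cup and within about 3 mm of straight over it by the cameras; I handed the job in at about 24 s, and no verdict came back.

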